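Level the drill vice with its levelling foot

TASK

Gently stand the small yellow spirit level upright on the bed of the blue drill vice, between the two open jaws (the gap farther from its tee handle) and lengthwise along them with its bubble window up, and let go of it. Then turn the round black knob of the levelling foot until the bubble sits midway between the two black lines, without disturbing the level or the other things on the bench. Finish while still holding the knob gripped with the bubble centred, so that it cannot turn when I tighten its lock nut.

Things in the scene. Friction and masses are not known exactly. Their poses are not given: they have to be found in the camera images.
- level_base: dark grey levelling plate, 190x180x10 mm, top 32 mm above the bench, carrying a blue drill vice; its feet stay put. Origin on the bench under the slot's middle; x along the vice's screw (tee bar at -x), y along the jaws towards the knob, whose axis is at y=140 mm. It tilts only about a line parallel to x through two fixed feet at y=-85 mm. At the start the knob's side is always too low.
- slot (a point): middle of the vice's flat bed between the jaws, on its surface, about 50 mm above the bench; axes as the plate's (z square to it). The gap between the jaws is 46 mm wide along x and 100 mm long along y, open at both ends; the jaws rise 32 mm above the bed and do not move.
- spirit_level: yellow spirit level with black end caps, 25 x 100 x 50 mm (x, y, z), 0.18 to 0.29 kg, standing on its aluminium base. Origin in the middle of its underside; length along y, window with the vial on top (z up). It stands 18 mm higher than the jaws when on the bed, so there it can be held by its top part.
- vial_mid (a point): middle of the green-yellow vial, midway between its two black lines (8.5 mm either side), 48.5 mm above the level's underside; axes as the level's.
- bubble (a point): centre of the pale bubble, 13 mm long; it runs along the level's y to the higher end, 0.6 mm for each milliradian of tilt, and takes about a second to settle.
- foot_knob: round black ribbed knob of the levelling foot, 40 mm across, 60 to 86 mm above the bench, on a vertical screw; it stays at its height while the plate climbs on the screw. Origin on the bench on its axis. Clockwise from above lifts the knob's side; the bubble runs towards the knob by 3.4 mm per rad. Takes 0.1 N m, stays where left, has to be turned 1.2 to 2.6 rad in all.
- knob_grip (a point): point on the knob's axis at mid-height of the grip, 72 mm above the bench.
- battery: black and red battery block of the driver, standing on the bench, 64 x 75 x 52 mm: leave it alone.
- tape_measure: yellow tape measure standing on the bench, 38 x 80 x 62 mm: leave it alone.
- pliers: red-handled pliers lying on the bench, 60 x 190 x 13 mm: leave them alone.

How it is judged:
On the way, in this order (a step that is already met when the one before it is completed fails the run):
1. the spirit level stands on the vice's bed between the jaws, window up, and has been let go (z of spirit_level in the frame of slot between -0.004 and 0.004 m and distance between spirit_level and slot below 0.03 m and angle between spirit_level's own z axis and vertical below 0.06 rad and contact force between the fingers and spirit_level below 0.2 N), for 0.3 s.
2. the knob is held and the bubble is centred (contact force between the fingers and foot_knob above 3 N and distance between bubble and vial_mid below 0.002 m and distance between spirit_level and slot below 0.03 m), for 0.3 s.
At the end, for the whole second after the job is handed in: The fingers still grip the knob (over 3 N); the bubble is within 2 mm of the vial's middle; the level stands still and untouched, window up, on the vice's bed (height within 4 mm, middle within 30 mm of the slot's, tilt under 0.06 rad, within 0.25 rad of the jaws) (all of step 2 and z of spirit_level in the frame of slot between -0.004 and 0.004 m and angle between spirit_level's own z axis and vertical below 0.06 rad and angle between the y axis of spirit_level and the y axis of slot, either way round below 0.25 rad and contact force between each of the arm, the fingers and spirit_level below 0.2 N and linear speed of spirit_level below 0.02 m/s); the arm keeps its last pose, push and grip.
It fails at once if the spirit level is tipped over (angle between spirit_level's own z axis and vertical above 0.6 rad).
It fails at once if the battery is disturbed (moved more than 30 mm) (distance of battery from where it was at the start of the episode above 0.03 m).
It fails at once if the tape measure is disturbed (moved more than 30 mm) (distance of tape_measure from where it was at the start of the episode above 0.03 m).
It fails at once if the pliers are disturbed (moved more than 30 mm) (distance of pliers from where it was at the start of the episode above 0.03 m).
It fails at once if the spirit level is dropped or rammed onto the vice (over 45 N) (contact force between spirit_level and level_base above 45 N).
It also fails if it takes over 72 s, if anything falls off the work surface, if the arm or the gripper's body presses on something with over 40 N, if the wrist force passes 120 N, or if a joint passes its speed limit or range.

ROBOT

A 6-joint arm with a two-finger parallel gripper is mounted at the origin on a cart in front of the work surface, level with it; the furniture and walls round the work are solid. World frame = base frame: x ahead of the robot, y to its left, z up, the work surface at z = 0. Lengths are in m, angles in rad, forces in N, time in s.
With the tool pointing down it reaches from about 0.275 to 0.825 m from the base axis. Payload 5.2 kg.
Tool frame: the origin (TCP) lies midway between the tips of the shut fingers; the grasp point (between the pads) lies 19 mm behind it (r.grip_depth is the distance from the TCP to the grasp point, in m); z points along the fingers, y is the line along which they close (so a half turn about z gives the same grasp; the last joint's range is limited). The gripper opens to 93 mm and grips with 3 to 60 N. Pads are 15 mm wide; open, the fingers measure 128 mm over their backs; the gripper's body (75 mm by 188 mm) begins 65 mm behind the grasp point.
Start: joints at [-1.436, 0.259, 1.535, -0, 1.348, -0.203], TCP at [0.182, -0.519, 0.196] pointing down, gripper open.
Joint ranges: [-3.14, 3.14], [-0.91, 2.08], [0.19, 2.58], [-1.22, 4.36], [0.22, 2.71], [-3.12, 3.12]. Speed limits (rad/s): [2.57, 2.57, 3.14, 3.14, 3.14, 3.14].

INTERFACE

Orientations are given as a unit quaternion [w, x, y, z].
In Python, from rig import r, kinematics, get_image, order gives the robot as it stands. Calls block until the motion is done:
- r.movep(position, orientation): joint-space move of the TCP to a pose.
- r.move_straight(position, frame=None, rate=0.15, stop_force=None): straight line of the TCP; frame=None keeps the orientation; rate is the mean speed in m/s. With stop_force (N) it stops when the force on the tool has changed by that much, and returns True; else False.
- r.goto_joints(angles): joint-space move.
- r.command_gripper(opening, grasp_force=None): finger opening in m; grasp_force is the grip in N (None keeps the last); returns when the fingers have stopped.
- r.dwell(seconds).
- kinematics.solve_ik(position, orientation): joint angles nearest the present ones, or None.
- get_image(name): name is "scene" or "top"; returns a dict with "pixels" (480x640x3 uint8, blue, green, red), "depth" (480x640 float32, m along the optical axis (not along the pixel's ray), 0 where there is no reading), "fov_y" (degrees; the focal length in pixels is half the picture's height over the tangent of half this angle, whatever the lens; pixels are square), "cx", "cy" (the principal point, pixels), "k1" (the pictures are not rectified: a ray, as slopes to the right and down, at radius r is drawn at 1 + k1 r^2 times it, then the intrinsics apply), "view" (4x4, takes a point from world to camera coordinates). Camera axes: x right, y up, looking along -z (the intrinsics and any distortion apply to the point x, -y, -z); pixel columns grow to the right and rows downward; lengths in m; the calibration is good to about 2 mm. A picture is of the moment at which its call begins.
A pose or a line that the arm cannot do raises r.MotionError and nothing moves.
- order.sign_off(): hands the job in; it is judged then, once.
Readings, each from a call of its own:
- r.get_time(): time.
- r.get_joint_pos(): joint angles.
- r.get_dq(): joint speeds.
- r.get_joint_efforts(): joint torques, N m.
- r.get_position(): TCP position.
- r.get_tool_rot(): TCP orientation.
- r.get_contact_force(): force on the tool from outside, world axes, zero at the start.
- r.get_moment(): the same for the moment, N m.
- r.get_width(): finger opening in m.
- r.get_gripper_force(): force on a finger pad.
Only numpy, scipy, OpenCV 4.12 (cv2) and the standard library are available. Lean on these libraries where they do the work, as an engineer would, in place of code of your own. Each camera call takes 0.05 s, during which the arm holds its last target. There are 200 camera calls.

## Working session

There is one attempt and no reset: what is moved stays moved. The work goes in short steps, each a Python script; the robot and the scene stay as the last script left them, time stands still between calls to the robot, and variables do not carry over. Pictures are saved under pics/ and viewed, at most 10 in all, crops included, and the job is handed in when it is done.

```bash
mkdir -p pics; ls; cat > h.py <<'E'
import numpy as np, cv2
from rig import r, kinematics, get_image, order
def K(im):
    f=240/np.tan(np.radians(im["fov_y"])/2)
    return np.array([[f,0,im["cx"]],[0,f,im["cy"]],[0,0,1.]]), np.array([im["k1"],0,0,0,0.])
def rays(im,px):
    k,d=K(im); s=cv2.undistortPoints(np.array(px,float).reshape(-1,1,2),k,d)[:,0]
    V=im["view"]; R=V[:3,:3]; c=-R.T@V[:3,3]
    return c,(np.c_[s[:,0],-s[:,1],-np.ones(len(s))])@R   # depth along axis scales
def onz(im,px,z):
    c,d=rays(im,px); return c+d*((z-c[2])/d[:,2])[:,None]
def cloud(im):
    v,u=np.mgrid[0:480,0:640]; c,d=rays(im,np.c_[u.ravel(),v.ravel()])
    return (c+d*im["depth"].ravel()[:,None]).reshape(480,640,3)
def proj(im,P):
    V=im["view"]; p=np.atleast_2d(P)@V[:3,:3].T+V[:3,3]; k,d=K(im)
    return cv2.projectPoints(p*[1,-1,-1],np.zeros(3),np.zeros(3),k,d)[0][:,0]
E
python3 - <<'E'
from h import *
for n in("scene","top"):
    im=get_image(n); cv2.imwrite(f"pics/{n}0.png",im["pixels"]); np.savez(f"{n}0.npz",**im)
    V=im["view"];print(n,-V[:3,:3].T@V[:3,3],im["fov_y"],im["k1"])
E
```

```text
pics
scene [-0.47003746  0.24280463  1.15001638] 49.543814903443014 -0.08194945629232712
top [ 0.3022524  -0.04773949  1.4391254 ] 44.251417259008555 0.039875843076021204
```

View pics/scene0.png

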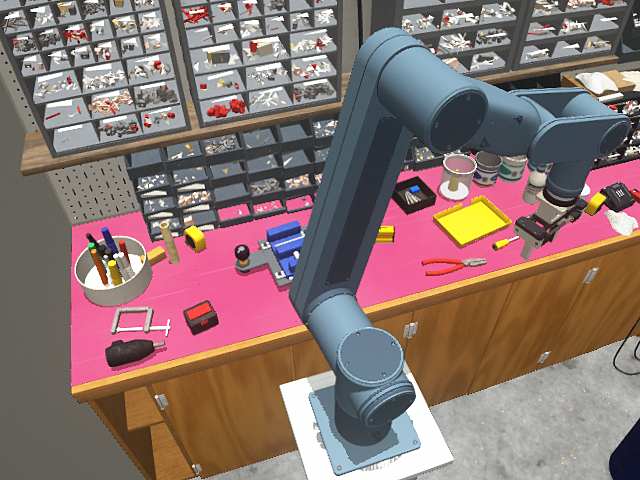

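View pics/top0.png

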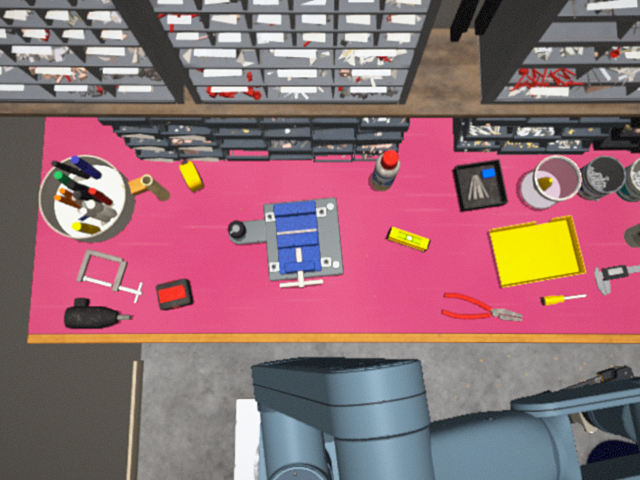

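The scene view is largely blocked by the arm. The top view shows the vice at about (303,240), the knob at (237,230), the level at (408,239), the pliers at (482,307), the battery at (174,294) and the tape at (191,176). I'll zoom in and measure.

```bash
python3 - <<'E'
from h import *
im=dict(np.load("top0.npz")); P=cloud(im); px=im["pixels"]
cv2.imwrite("pics/crop1.png",cv2.resize(px[185:300,215:445],None,fx=3.4,fy=3.4,interpolation=cv2.INTER_CUBIC))
hsv=cv2.cvtColor(px,cv2.COLOR_BGR2HSV)
# level: yellow and z
def blob(m,name,box):
    mm=np.zeros_like(m);x0,x1,y0,y1=box;mm[y0:y1,x0:x1]=m[y0:y1,x0:x1]
    v,u=np.nonzero(mm);q=P[mm>0];print(name,len(u),u.mean(),v.mean(),"z pct",np.percentile(q[:,2],[5,50,95]),"mean",q.mean(0));return mm
L=blob((P[...,2]>0.035),"level",(380,440,215,265))
v,u=np.nonzero(L);rc=cv2.minAreaRect(np.c_[u,v].astype(np.float32));b=cv2.boxPoints(rc);print(rc,onz(im,b,.05).round(4).tolist())
k=blob((P[...,2]>0.075),"knob",(222,252,215,248))
print((cv2.minEnclosingCircle(np.c_[np.nonzero(k)[1],np.nonzero(k)[0]].astype(np.float32))))
blue=blob(cv2.inRange(hsv,(105,120,50),(130,255,255)),"blue",(260,345,190,290))
pl=blob(((P[...,2]>0.022)&(P[...,2]<.042)).astype(np.uint8),"plate",(260,345,190,290))
v,u=np.nonzero(pl|(P[...,2]>.022)*(pl>=0)*0);rc=cv2.minAreaRect(np.c_[u,v].astype(np.float32));b=cv2.boxPoints(rc);print(rc,onz(im,b,.03).round(4).tolist())
# height profile along vice centre
for row in range(195,292,3): print(row,[ (round(float(P[row,c,0]),3),round(float(P[row,c,2]),3)) for c in (285,298,310)])
E
```

```text
level 492 408.8353658536585 238.41463414634146 z pct [0.04083278 0.04930107 0.05515733] mean [ 0.51841366 -0.24536625  0.07971963]
((408.4999694824219, 235.49996948242188), (45.53767776489258, 42.99209213256836), 81.8698959350586) [[0.5775, -0.1918, 0.05], [0.5924, -0.2941, 0.05], [0.4834, -0.3063, 0.05], [0.4688, -0.2052, 0.05]]
knob 243 236.11522633744855 228.96296296296296 z pct [0.08093096 0.08573219 0.09157674] mean [0.53755779 0.1547162  0.09697446]
((236.8728790283203, 233.0677947998047), 12.674125671386719)
blue 2556 297.11737089201876 236.39906103286384 z pct [0.04570279 0.07251234 0.08431159] mean [0.52466367 0.01522607 0.0702884 ]
plate 2767 306.75280086736535 240.3852547885797 z pct [0.02644904 0.03210959 0.03908317] mean [ 0.52131895 -0.00635756  0.03228903]
((299.96514892578125, 239.38426208496094), (77.55384063720703, 80.06629180908203), 84.5596694946289) [[0.6096, 0.1168, 0.03], [0.6287, -0.0776, 0.03], [0.4395, -0.0947, 0.03], [0.4213, 0.0956, 0.03]]
195 [(0.641, -0.002), (0.641, 0.0), (0.641, -0.001)]
198 [(0.632, 0.002), (0.633, -0.001), (0.632, 0.005)]
201 [(0.626
[... 917 characters left out ...]
, (0.49, 0.051)]
255 [(0.483, 0.048), (0.481, 0.068), (0.483, 0.05)]
258 [(0.476, 0.049), (0.473, 0.074), (0.476, 0.051)]
261 [(0.469, 0.048), (0.466, 0.07), (0.466, 0.074)]
264 [(0.458, 0.078), (0.459, 0.074), (0.458, 0.08)]
267 [(0.451, 0.078), (0.451, 0.081), (0.451, 0.08)]
270 [(0.445, 0.076), (0.445, 0.078), (0.444, 0.08)]
273 [(0.441, 0.046), (0.439, 0.068), (0.442, 0.034)]
276 [(0.435, 0.027), (0.432, 0.068), (0.435, 0.033)]
279 [(0.428, 0.033), (0.424, 0.07), (0.431, -0.001)]
282 [(0.423, 0.003), (0.417, 0.071), (0.418, 0.068)]
285 [(0.411, 0.067), (0.411, 0.07), (0.416, 0.003)]
288 [(0.409, -0.003), (0.409, 0.002), (0.409, -0.002)]
291 [(0.401, 0.002), (0.401, -0.0), (0.401, 0.002)]
```

View pics/crop1.png

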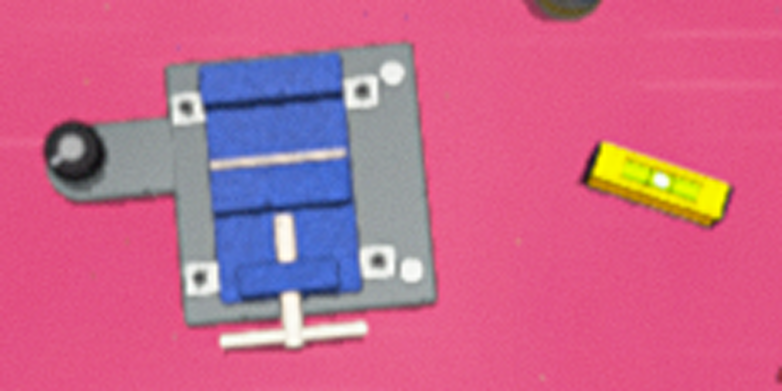

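The crop shows the jaw gap between the dark line at crop (203,105)–(343,97) and the light strip at (212,164)–(345,153). The knob is a circle at (75,150), and the bubble sits in the middle of the level at (661,180), window up. I'll compute the positions.

```bash
cat >> h.py <<'E'
from scipy.spatial.transform import Rotation as Ro
def quat(cx):  # tool down, tool x axis horizontal along angle cx
    x=np.array([np.cos(cx),np.sin(cx),0]);z=np.array([0,0,-1.]);y=np.cross(z,x)
    q=Ro.from_matrix(np.c_[x,y,z]).as_quat();return np.r_[q[3],q[:3]]
E
python3 - <<'E'
from h import *
im=dict(np.load("top0.npz")); px=im["pixels"]; hsv=cv2.cvtColor(px,cv2.COLOR_BGR2HSV)
C=lambda p:np.array(p)/3.4+[215-.35,185-.35]
j=onz(im,C([(203,103),(343,95)]),.082); s=onz(im,C([(212,153),(345,146)]),.082)
print("far jaw edge",j,"mid jaw edge",s)
print("mid",(j.mean(0)+s.mean(0))/2, "ang jaws",[np.arctan2(*(a[0]-a[1])[:2]) for a in(j,s)])
m=cv2.inRange(hsv,(20,140,90),(45,255,255)); mm=np.zeros_like(m); mm[215:265,380:440]=m[215:265,380:440]
c=max(cv2.findContours(mm,0,1)[0],key=cv2.contourArea); rc=cv2.minAreaRect(c)
b=onz(im,cv2.boxPoints(rc),.05); print(rc,b)
print("bubble",onz(im,C([(661,180)]),.0485))
v=hsv[...,2]; m=((v<75)).astype(np.uint8); mm=np.zeros_like(m); mm[212:250,222:252]=m[212:250,222:252]
c=max(cv2.findContours(mm,0,1)[0],key=cv2.contourArea);e=cv2.minEnclosingCircle(c);print("knob",e,onz(im,[e[0]],.08), onz(im,C([(75,150)]),.086))
# plate mask (grey) outline corners
pc=onz(im,C([(167,68),(412,45),(436,300),(187,325)]),.03);print("plate",pc)
for a in (1.2,1.5,1.64,1.9): print(a,kinematics.solve_ik([.557,.012,.2],quat(a)))
E
```

```text
far jaw edge [[ 0.57346101  0.06836586  0.082     ]
 [ 0.57917861 -0.02804137  0.082     ]] mid jaw edge [[ 0.53850841  0.06169398  0.082     ]
 [ 0.5434614  -0.02952325  0.082     ]]
mid [0.55865235 0.01812381 0.082     ] ang jaws [np.float64(-0.059237412140138175), np.float64(-0.05424555753365666)]
((408.6877746582031, 238.90829467773438), (40.54631042480469, 12.973637580871582), 18.970407485961914) [[ 0.5229967  -0.19900416  0.05      ]
 [ 0.55270139 -0.20958177  0.05      ]
 [ 0.52088229 -0.30018808  0.05      ]
 [ 0.49141199 -0.28934791  0.05      ]]
bubble [[ 0.52535655 -0.25080988  0.0485    ]]
knob ((236.74000549316406, 229.74000549316406), 8.853069305419922) [[0.53856366 0.15573077 0.08      ]] [[0.53981422 0.15496187 0.086     ]]
plate [[ 0.60940418  0.09897232  0.03      ]
 [ 0.62649493 -0.07678731  0.03      ]
 [ 0.44264584 -0.09320913  0.03      ]
 [ 0.42498225  0.08170664  0.03      ]]
1.2 [-1.78670889e-01  2.68555710e-01  1.51082257e+00 -4.44089210e-16
  1.36221438e+00  1.92125437e-01]
1.5 [-1.78670889e-01  2.68555710e-01  1.51082257e+00 -4.44089210e-16
  1.36221438e+00 -1.07874563e-01]
1.64 [-1.78670889e-01  2.68555710e-01  1.51082257e+00 -4.44089210e-16
  1.36221438e+00 -2.47874563e-01]
1.9 [-1.78670889e-01  2.68555710e-01  1.51082257e+00 -4.44089210e-16
  1.36221438e+00 -5.07874563e-01]
```

```bash
python3 - <<'E'
from h import *
q=quat(1.233); p=np.array([.525,-.2508,0])
r.command_gripper(.07)
r.movep(p+[0,0,.16],q)
r.move_straight(p+[0,0,.036],rate=.1,stop_force=8)
print(r.get_position(),r.get_contact_force())
r.command_gripper(.0,25); print("w",r.get_width(),r.get_gripper_force())
f0=r.get_contact_force()
r.move_straight(p+[0,0,.20],rate=.1); r.dwell(.3); print("w",r.get_width(),r.get_gripper_force(),r.get_contact_force()-f0)
r.movep([.5555,.0165,.20],quat(1.664)); print("w",r.get_width(),r.get_time(),r.get_position())
im=get_image("top"); np.savez("top1.npz",**im)
cv2.imwrite("pics/c2.png",cv2.resize(im["pixels"][150:320,200:450],None,fx=3,fy=3,interpolation=cv2.INTER_CUBIC))
E
```

```text
[ 0.52550353 -0.25115831  0.03671286] [ 0.01590781  0.64501952 -0.34629162]
w 0.0005029016078043996 0.0
w 0.0004911811467366653 0.0 [-0.00948486 -1.21574469 -0.5257667 ]
w 0.0004897393164813135 8.0167 [0.55572376 0.01551235 0.20003046]
```

View pics/c2.png

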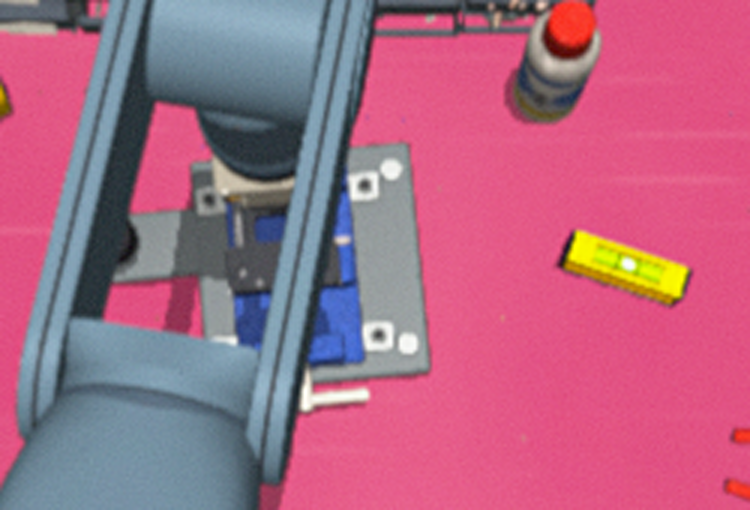

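The fingers closed on nothing. The level hasn't moved (bubble still at about (409,238)), so I'll check where the tool actually is.

```bash
python3 - <<'E'
from h import *
print(r.get_tool_rot(),quat(1.664),Ro.from_quat(np.roll(r.get_tool_rot(),-1)).as_matrix().round(2).tolist(),r.get_width(),r.grip_depth)
q=quat(1.233)
r.command_gripper(.07)
r.movep([.525,-.2508,.12],q)
r.move_straight([.525,-.2508,.036],rate=.1,stop_force=8)
print(r.get_position(),r.get_joint_pos(),r.get_contact_force())
out=[]
for n in("scene","top"):
    im=get_image(n); a=proj(im,r.get_position())[0]; print(n,a)
    px=im["pixels"].copy(); cv2.circle(px,tuple(int(t) for t in a),2,(255,0,255),-1)
    x,y=a.astype(int); x=min(max(x,50),590);y=min(max(y,50),430); out.append(cv2.resize(px[y-50:y+50,x-50:x+50],(400,400),interpolation=cv2.INTER_CUBIC))
cv2.imwrite("pics/c3.png",np.hstack(out))
E
```

```text
[ 2.57068999e-04  6.74091664e-01  7.38647637e-01 -1.74957068e-04] [0.         0.67339855 0.73927965 0.        ] [[-0.09, 1.0, 0.0], [1.0, 0.09, -0.0], [-0.0, 0.0, -1.0]] 0.00014348540240461733 0.0188
[ 0.52554942 -0.25105881  0.03664288] [-6.37068716e-01  4.63746940e-01  1.65471199e+00  2.06944490e-05
  1.02185848e+00 -2.99478204e-01] [ 0.6948286   0.14275881 -0.00974134]
scene [377.64801932 231.67031978]
top [408.53916888 238.26040961]
```

View pics/c3.png

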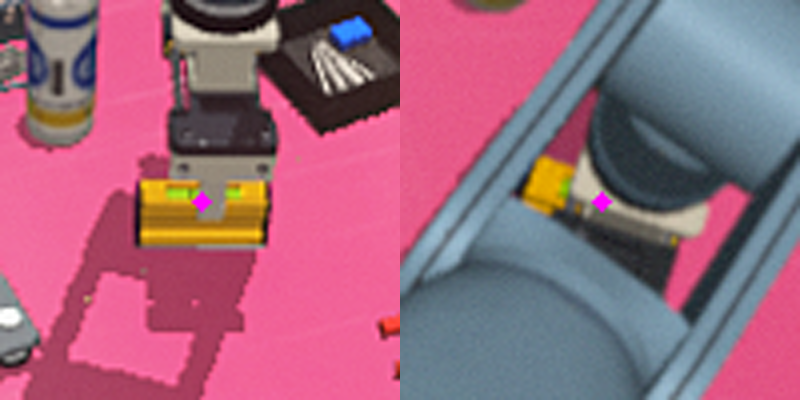

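```bash
python3 - <<'E'
from h import *
print(r.get_time())
r.command_gripper(.02,25); print("w",r.get_width(),r.get_gripper_force(),r.get_contact_force(),r.get_time())
im=get_image("scene"); px=im["pixels"]; A=px[180:280,310:440]
P=cloud(im)
cv2.imwrite("pics/c4.png",cv2.resize(A,None,fx=6,fy=6,interpolation=cv2.INTER_CUBIC))
E
```

```text
11.4333
w 0.01987160248767775 0.0 [ 0.06399731 -0.29000053 -0.31896018] 12.375
```

View pics/c4.png

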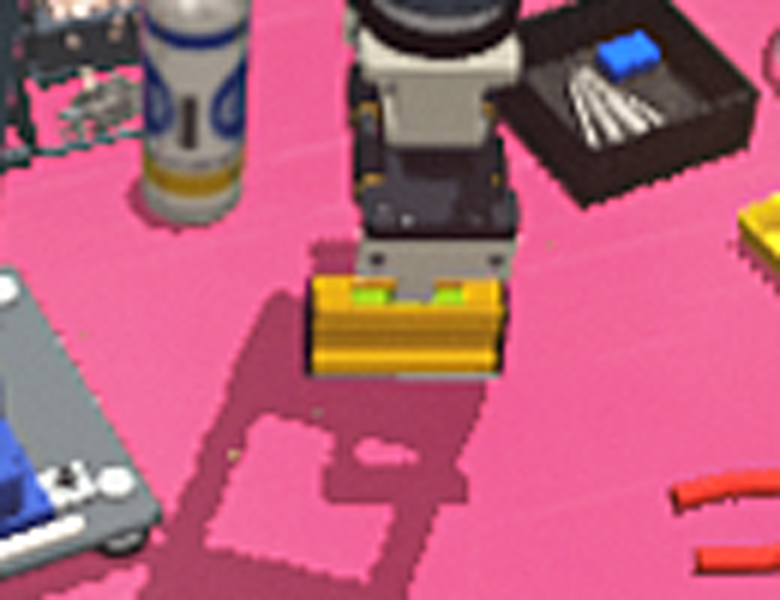

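The fingertip is inside the level at the window and felt no contact. I'll probe the grip at greater depths until it holds.

```bash
python3 - <<'E'
from h import *
p=np.array([.525,-.2508,0])
for z in (.033,.030,.026,.021):
    r.command_gripper(.04); r.move_straight(p+[0,0,z],rate=.1); r.command_gripper(.018,25)
    print(z,r.get_position()[2],r.get_width(),r.get_gripper_force(),r.get_time())
    if r.get_width()>.021: break
E
```

```text
0.033 0.033009096988401446 0.018070378843287244 0.0 13.8333
0.03 0.03002867129040307 0.018081300542165855 0.0 15.2667
0.026 0.026060647122353016 0.023121112313371234 24.99937355518341 16.5667
```

At the centre it only holds about 24 mm down, probably because of the window cut-out. I'll test a shallow grip on the solid end part, beside the window.

```bash
python3 - <<'E'
from h import *
p=np.array([.525,-.2508,0]); u=np.array([np.cos(1.233),np.sin(1.233),0])
r.command_gripper(.045); r.move_straight(p+[0,0,.06],rate=.15)
for off,z in ((.036,.036),(.036,.033)):
    r.move_straight(p+off*u+[0,0,z],rate=.12); r.command_gripper(.018,25)
    print(off,z,r.get_position(),r.get_width(),r.get_gripper_force(),r.get_time())
    if r.get_width()>.021: break
    r.command_gripper(.045)
E
```

```text
0.036 0.036 [ 0.53692392 -0.21694367  0.03608888] 0.017901924337906043 0.0 18.7
0.036 0.033 [ 0.53696163 -0.21686114  0.0330317 ] 0.017650736280650975 0.0 20.2667
```

```bash
python3 - <<'E'
from h import *
u=np.array([np.cos(1.233),np.sin(1.233),0])
r.command_gripper(.06); r.move_straight(np.array([.525,-.2508,.10]),rate=.15)
im=get_image("scene"); np.savez("s5.npz",**im); P=cloud(im); t=r.get_position(); print(t,r.get_time())
n=np.array([u[1],-u[0],0]); D=P-t; a=D@u; b=D@n; h=D[...,2]; px=im["pixels"]; sat=cv2.cvtColor(px,cv2.COLOR_BGR2HSV)[...,1]
m=(abs(a)<.03)&(abs(b)<.09)&(h>-.04)&(h<.12)&(im["depth"]>0)
for lo in np.arange(-.04,.11,.008):
    k=m&(h>=lo)&(h<lo+.008)
    if k.sum(): print(round(lo,3),k.sum(),"a",np.percentile(a[k],[5,95]).round(3),"b",np.percentile(b[k],[5,25,75,95]).round(3),"sat",np.median(sat[k]))
for s in(-1,1): print(proj(im,[t+s*.03*n,t+s*.03*n+[0,0,.019]]))
x,y=proj(im,t)[0].astype(int); A=px[y-50:y+50,x-65:x+65].copy()
cv2.imwrite("pics/c5.png",cv2.resize(A,None,fx=6,fy=6,interpolation=cv2.INTER_CUBIC)); print(x,y)
E
```

```text
[ 0.52437877 -0.24999455  0.09898068] 22.1333
0.032 10 a [-0.006  0.01 ] b [-0.045 -0.042 -0.039 -0.033] sat 42.5
0.04 15 a [-0.006  0.01 ] b [-0.046 -0.044 -0.039 -0.031] sat 42.0
0.048 14 a [-0.006  0.007] b [-0.046 -0.044 -0.042 -0.041] sat 42.0
0.056 11 a [-0.007  0.009] b [-0.047 -0.046 -0.043 -0.041] sat 44.0
0.064 15 a [-0.007  0.01 ] b [-0.049 -0.047 -0.044 -0.043] sat 41.0
0.072 4 a [0.003 0.01 ] b [-0.047 -0.047 -0.046 -0.046] sat 44.5
0.104 14 a [-0.018  0.019] b [-0.084 -0.083 -0.081 -0.081] sat 55.0
[[379.49049944 224.27206913]
 [379.96997966 219.51950216]]
[[378.35526875 210.05651896]
 [378.80893591 205.30815479]]
378 217
```

View pics/c5.png

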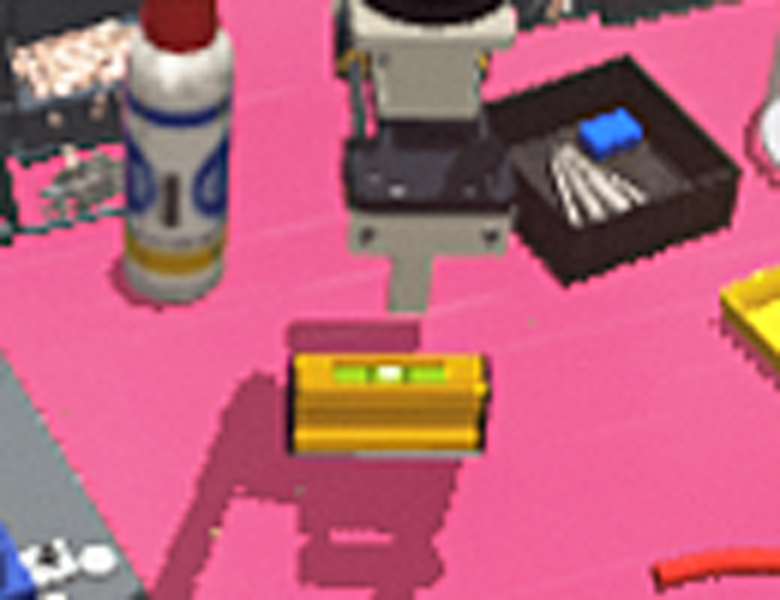

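The picture and depth show that the real fingertips sit about 22 mm above the reported TCP. The tip is at row ~219 where row ~226 was expected, and contact first appeared at 0.026 m. I'll allow for that.

```bash
python3 - <<'E'
from h import *
p=np.array([.525,-.2508,0])
r.command_gripper(.05)
r.move_straight(p+[0,0,.013],rate=.15,stop_force=8); z0=r.get_position()[2]
r.command_gripper(.0,30); print("z",z0,"w",r.get_width(),r.get_gripper_force())
f0=r.get_contact_force()
if r.get_width()<.02: raise SystemExit
r.move_straight(p+[0,0,.15],rate=.15); r.dwell(.2); print("w",r.get_width(),r.get_contact_force()-f0)
r.movep([.5555,.0165,.15],quat(1.664)); print(r.get_position(),r.get_time(),r.get_width())
E
```

```text
z 0.01357353166726468 w 0.024703172979065748 29.998372793197632
w 0.024780267846908482 [ 0.40210694 -0.85738406 -7.83287485]
[0.55578763 0.01545243 0.15003081] 26.1417 0.024666922883828726
```

```bash
python3 - <<'E'
from h import *
p=np.array([.5555,.0165,0])
hit=r.move_straight(p+[0,0,.072],rate=.08,stop_force=6); print(hit,r.get_position(),r.get_contact_force())
if not hit:
    f=r.get_contact_force()
    hit=r.move_straight(p+[0,0,.059],rate=.012,stop_force=3); print(hit,r.get_position(),r.get_contact_force()-f)
im=get_image("scene"); cv2.imwrite("pics/c6.png",cv2.resize(im["pixels"][190:310,220:400],None,fx=4,fy=4,interpolation=cv2.INTER_CUBIC)); print(r.get_time())
E
```

```text
False [0.55601045 0.01642985 0.07256811] [-0.42048007 -0.17306674 -2.72813569]
True [0.55535654 0.01692024 0.06261535] [0.59169157 1.48834729 6.11216642]
28.075
```

View pics/c6.png

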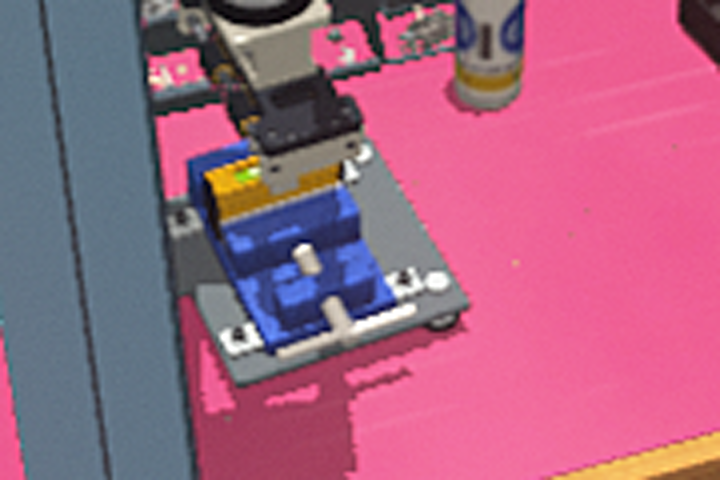

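The level stands in the gap, with its vial on the left at about (245,175). I'll release it, retreat and look, then go above the knob.

```bash
python3 - <<'E'
from h import *
t=r.get_position()
r.command_gripper(.040); r.move_straight(t+[0,0,.09],rate=.12)
k=np.array([.540,.1555,0]); q=kinematics.solve_ik(k+[0,0,.12],quat(1.5)); print(q)
q=np.array(q); q[5]=-1.6; r.command_gripper(.07); r.goto_joints(q); print(r.get_position(),r.get_time())
for n in("top",):
    im=get_image(n); np.savez(n+"7.npz",**im); c=proj(im,[.5555,.0165,.0985])[0]; print(n,c); x,y=c.astype(int)
    A=im["pixels"][y-45:y+45,x-75:x+45]; cv2.imwrite("pics/c7.png",cv2.resize(A,None,fx=6,fy=6,interpolation=cv2.INTER_CUBIC))
E
```

```text
[ 8.19039934e-02  3.40868971e-01  1.61426139e+00 -4.44089210e-16
  1.18646229e+00  1.52700320e-01]
[0.54019359 0.15523929 0.12011575] 31.4
top [296.11995172 221.19406348]
```

View pics/c7.png

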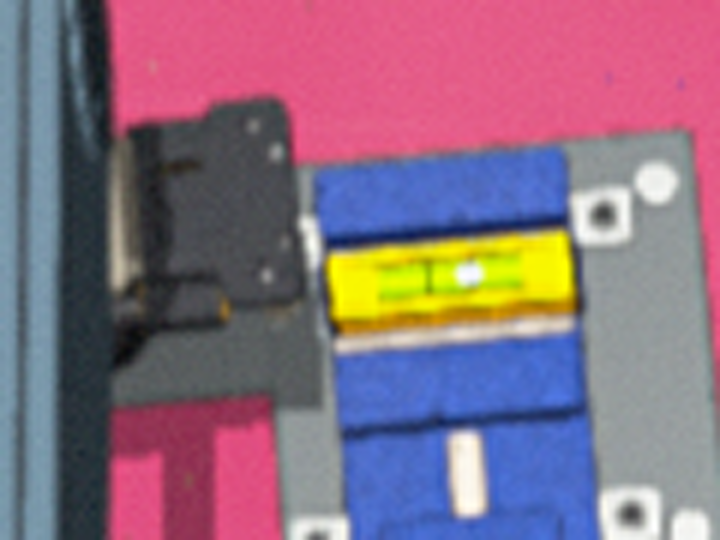

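The level sits squarely in the gap. The bubble is at crop (470,273), the vial middle at about (451,275) and the left line at (430,278), so the bubble is about 6.7 mm away from the knob side and needs about 2 rad clockwise. Next I'll grip the knob and turn it while measuring.

```bash
cat >> h.py <<'E'
def bubble(n=3,save=None):
    """bubble offset (mm, + towards knob) from vial middle, by profile along the vial; also from vial ends"""
    im=get_image("top"); A=im["pixels"].astype(float)
    for _ in range(n-1): A+=get_image("top")["pixels"]
    return measure(im,A/n,save)
def measure(im,A,save=None):
    c=np.array([.5555,.0165,.0985]); w=np.array([-np.sin(.094),np.cos(.094),0]); nrm=np.array([w[1],-w[0],0])
    A=A.astype(np.float32)
    # recentre across on green: hue mask near expected place
    s=np.arange(-45,45.01,.25)/1e3; tt=np.arange(-12,12.01,.5)/1e3
    G=c+s[None,:,None]*w+tt[:,None,None]*nrm
    uv=proj(im,G.reshape(-1,3)).reshape(len(tt),len(s),2).astype(np.float32)
    S=cv2.remap(A,uv,None,cv2.INTER_CUBIC)
    if save: cv2.imwrite(save,cv2.resize(np.clip(S,0,255).astype(np.uint8),None,fx=2,fy=4))
    gr=np.clip(S[...,1]-S[...,2],0,None)       # green over red: vial
    mid=(gr.sum(1)*tt).sum()/gr.sum()
    k=abs(tt-mid)<.0025; p=S[k].mean(0)
    g=p[:,1]-p[:,2]; g=g>.5*np.percentile(g,90); idx=np.nonzero(g)[0]; ends=s[idx[[0,-1]]]*1e3
    b=p[:,0]; b=b-np.percentile(b[idx[0]:idx[-1]],30); i0=idx[0]+np.argmax(b[idx[0]:idx[-1]]); 
    sel=abs(s-s[i0])<.009; wt=np.clip(b-.3*b[i0],0,None)*sel; bc=(wt*s).sum()/wt.sum()*1e3
    v=p.max(1); return bc-ends.mean(),bc,ends,(s*1e3,p)
E
python3 - <<'E'
from h import *
im=dict(np.load("top7.npz")); o=measure(im,im["pixels"],"pics/s7.png"); print(o[:3])
s,p=o[3]
for i in range(40,330,6): print(s[i].round(1),p[i].astype(int),end=' ')
print()
k=np.array([.540,.1555,.031])
hit=r.move_straight(k,rate=.08,stop_force=8); print(hit,r.get_position(),r.get_contact_force())
if not hit: r.command_gripper(.02,20); print(r.get_width(),r.get_gripper_force(),r.get_contact_force(),r.get_time())
o=bubble(1); print(o[:3])
E
```

```text
(np.float64(-7.652486285170811), np.float64(-6.027486285170811), array([-25.5 ,  28.75]))
-35.0 [  0 246 247] -33.5 [  0 246 248] -32.0 [  0 247 248] -30.5 [  0 246 249] -29.0 [  0 246 249] -27.5 [  0 244 245] -26.0 [  0 245 235] -24.5 [  0 247 225] -23.0 [  0 247 220] -21.5 [  0 247 218] -20.0 [  0 248 219] -18.5 [  0 248 220] -17.0 [  0 248 221] -15.5 [ -1 247 222] -14.0 [-11 247 221] -12.5 [ 42 247 224] -11.0 [132 247 230] -9.5 [207 244 234] -8.0 [249 240 235] -6.5 [243 239 235] -5.0 [248 243 240] -3.5 [234 249 243] -2.0 [191 249 238] -0.5 [ 93 248 229] 1.0 [ 11 248 221] 2.5 [  0 248 220] 4.0 [ -2 250 223] 5.5 [  0 251 224] 7.0 [  0 249 219] 8.5 [  0 214 179] 10.0 [  0 195 158] 11.5 [  0 230 197] 13.0 [  0 250 222] 14.5 [  0 249 226] 16.0 [  0 249 226] 17.5 [  0 248 225] 19.0 [  0 248 224] 20.5 [  0 248 224] 22.0 [  0 249 224] 23.5 [  0 248 226] 25.0 [  0 248 221] 26.5 [  0 248 219] 28.0 [  0 247 224] 29.5 [  0 247 239] 31.0 [  0 248 250] 32.5 [  0 246 249] 34.0 [  0 246 249] 35.5 [  0 245 248] 37.0 [  0 246 248] 
False [0.54052205 0.15557418 0.03157235] [ 0.63112668 -0.03549703 -0.64424003]
0.03914306837703189 19.99991470205714 [0.15040488 8.84071097 0.55105268] 33.3083
(np.float64(-7.637195857142286), np.float64(-6.012195857142286), array([-25.5 ,  28.75]))
```

```bash
python3 - <<'E'
from h import *
q=np.array(r.get_joint_pos()); q0=q[5]; ref=1.5
for i in range(4):
    if i==0: d=1.3
    else:
        d=-e/3.4
        if abs(e)<.35: break
        d=np.clip(d,-.5,1.2)
    q[5]+=d; r.goto_joints(q); r.dwell(1.3)
    o=bubble(2); e=o[1]-ref
    print(round(q[5]-q0,3),"e",e,o[0],o[2],r.get_width(),r.get_gripper_force(),r.get_contact_force().round(1) if hasattr(r.get_contact_force(),'round') else r.get_contact_force(),r.get_time())
    if i==0 and e< -7: break
E
```

```text
1.3 e -3.843313521836243 -3.843313521836243 [-25.5  28.5] 0.03922672500037617 19.999147091293707 [ 4.4  8.9 -4.2] 35.9417
2.43 e -0.2736903681102585 1.3513096318897415 [-27.    26.75] 0.03942966126879453 19.998865020170342 [ 9.8  7.9 -9.5] 38.3917
```

```bash
python3 - <<'E'
from h import *
r.dwell(.5); o=bubble(6,"pics/s9.png"); s,p=o[3]; print(o[:3])
for i in range(60,310,4): print(s[i],p[i].astype(int)[:3],end=' ')
E
```

```text
(np.float64(1.3494142596379772), np.float64(1.2244142596379772), array([-27.  ,  26.75]))
-30.0 [  0 244 249] -29.0 [  0 234 234] -28.0 [  0 222 215] -27.0 [  0 221 205] -26.0 [  0 231 208] -25.0 [  0 243 215] -24.0 [  0 247 219] -23.0 [  0 248 223] -22.0 [  0 249 225] -21.0 [  0 249 223] -20.0 [  0 248 223] -19.0 [  0 248 222] -18.0 [  0 249 222] -17.0 [  0 249 222] -16.0 [  0 249 223] -15.0 [  0 250 225] -14.0 [  0 250 226] -13.0 [  0 250 224] -12.0 [  0 250 222] -11.0 [  0 239 207] -10.0 [  0 216 181] -9.0 [  0 200 163] -8.0 [ -8 206 169] -7.0 [-10 225 191] -6.0 [ 22 240 212] -5.0 [ 66 246 223] -4.0 [132 250 233] -3.0 [190 250 239] -2.0 [237 249 243] -1.0 [258 249 246] 0.0 [252 249 247] 1.0 [254 250 249] 2.0 [254 250 249] 3.0 [245 251 247] 4.0 [237 253 248] 5.0 [209 249 239] 6.0 [161 239 219] 7.0 [109 225 195] 8.0 [ 51 207 169] 9.0 [ 16 195 155] 10.0 [ -7 201 162] 11.0 [ -6 223 187] 12.0 [  0 245 215] 13.0 [  0 252 226] 14.0 [  0 250 227] 15.0 [  0 250 228] 16.0 [  0 249 226] 17.0 [  0 248 225] 18.0 [  0 248 225] 19.0 [  0 248 224] 20.0 [  0 248 224] 21.0 [  0 248 225] 22.0 [  0 249 225] 23.0 [  0 249 225] 24.0 [  0 248 224] 25.0 [  0 248 221] 26.0 [  0 242 219] 27.0 [  0 232 217] 28.0 [  0 226 220] 29.0 [  0 229 231] 30.0 [  0 239 242] 31.0 [  0 245 249] 32.0 [  0 246 249]
```

View pics/s9.png

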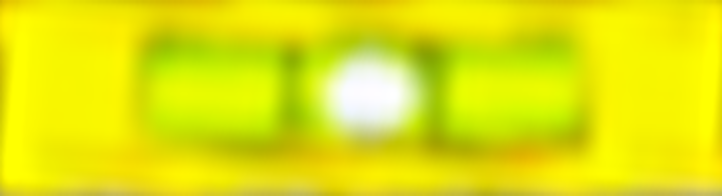

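The strip shows the bubble at x≈372 (+1.25 mm) between the lines at x≈290 and 437 (midpoint about +0.2 mm). It's about 1 mm past centre towards the knob, so I'll turn back about 0.3 rad and recheck against the lines.

```bash
python3 - <<'E'
from h import *
q=np.array(r.get_joint_pos()); q[5]-=.32; r.goto_joints(q); r.dwell(1.8)
o=bubble(6); s,p=o[3]; print(o[:3])
G=p[:,1]
for a,b in((-14,-5),(5,14)):
    k=(s>a)&(s<b); w=np.clip(235-G[k],0,None); print("line",(w*s[k]).sum()/w.sum(),s[k][np.argmin(G[k])])
b=p[:,0]; h=s[b>127]; print("bubble edges",h[0],h[-1]); print(r.get_width(),r.get_gripper_force(),r.get_contact_force(),r.get_time())
P=cloud(get_image("top"))
E
```

```text
(np.float64(-0.2702575243916989), np.float64(0.10474247560830105), array([-26.25,  27.  ]))
line -8.2848142739345 -8.5
line 9.399242484534946 9.5
bubble edges -5.0 5.0
0.039487554096267224 20.000176197572728 [-0.30045995  5.7538793   0.72217738] 41.7
```

```bash
python3 -c "
from h import *
print(order.sign_off())"
```

```text
the job is handed in; nothing more can be done
None
```

The level is standing upright on the vice bed between the jaws and has been let go. The job is handed in at about 42 s with the knob still gripped at 20 N and the bubble within about 0.5 mm of the vial's middle by the camera; the judge returned no verdict.

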